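Purge and cap the sample jars on the hand press

ROBOT

A 6-joint arm with a two-finger parallel gripper is mounted at the origin on the work surface. World frame = base frame: x ahead of the robot, y to its left, z up, the work surface at z = 0. Lengths are in m, angles in rad, forces in N, time in s.
With the tool pointing down it reaches from about 0.275 to 0.725 m from the base axis. Payload 15.9 kg.
Tool frame: the origin (TCP) lies at the very end of the fingers, on their centre line; the grasp point (between the pads) lies 19 mm behind it; x points along the fingers, y is the direction in which the jaws open and shut, and the axes are right-handed (so a half turn about x gives the same grasp; the last joint's range is limited). The gripper opens to 85 mm and grips with 20 to 120 N. Pads are 22 mm wide; open, the fingers measure 114 mm over their backs; the gripper's body (76 mm by 85 mm) begins 54 mm behind the grasp point. The pads swing forward as they close: fully open they stand 13 mm farther back than shut.
Start: joints at [-1.269, 0.213, -0.034, 1.323, 0, 1.571], TCP at [0.149, -0.477, 0.231] pointing down, gripper open.
Joint ranges: [-2.98, 2.98], [-0.74, 1.72], [-1.14, 1.35], [-2.1, 2.04], [-1.57, 1.44], [-3.14, 3.14]. Speed limits (rad/s): [1.89, 1.89, 2.39, 2.57, 3.14, 3.14].

INTERFACE

Orientations are given as a unit quaternion [w, x, y, z].
In Python, from cell import * gives the robot as it stands. The module is installed in compiled form; this text tells all that it offers. Calls block until the motion is done:
- move_pose(position, orientation): joint-space move of the TCP to a pose.
- move_linear(position, orientation=None, velocity=0.15, contact_N=None): straight line of the TCP; orientation=None keeps the orientation; velocity is the mean speed in m/s. With contact_N (N) it stops when the force on the tool has changed by that much, and returns True; else False.
- move_joints(angles): joint-space move.
- set_gripper(opening): opening from 0.0 (shut) to 1.0 (fully open); the grip force is fixed at half the most; returns when the fingers have stopped.
- dwell(seconds).
- ik(position, orientation): joint angles nearest the present ones, or None.
- get_state(): the state.
- capture(name): name is "scene" or "side" or "wrist"; returns (picture, depth): 384x512x3 uint8, red, green, blue; 384x512 float32, m along the optical axis (not along the pixel's ray), 0 where there is no reading.
- camera_info(name): a dict with "mtx" (3x3 intrinsics, pixels), "rvec" (rotation vector, rad) and "tvec" (3), from world to camera coordinates, as OpenCV has them. Camera axes: x right, y down, z forward; pixel columns grow to the right and rows downward; lengths in m; the calibration is good to about 2 mm. A picture is of the moment at which its call begins: read the wrist's pose just before it. camera_info takes no time and is no camera call; for the wrist camera it gives the pose at the moment of the call.
A pose or a line that the arm cannot do raises IKError and nothing moves.
- finish_job(): hands the job in, once; it reports no verdict.
The state is a dict: "time_s": time; "joints": joint angles; "qvel": joint speeds; "tau": joint torques, N m; "position": TCP position; "ee_rot": TCP orientation; "contact_force": force on the tool from outside, world axes, zero at the start; "moment": the same for the moment, N m; "width": opening from 0.0 (shut) to 1.0 (fully open).
Only numpy, scipy, OpenCV 4.12 (cv2) and the standard library are available. Lean on these libraries where they do the work, as an engineer would, in place of code of your own. Each camera call takes 0.05 s, during which the arm holds its last target.

TASK

The sample jars on the left have their snap caps only loosely on. Set the press's purge valve, now too far open, to half open (45 degrees, the green tick); then cap every jar on the press, one at a time, swinging the red-handled lever down to its stop and letting it come back up, with the purge left half open until the last cap is down, and never pushing a cap down by other means. Finish with all the jars capped and standing upright in the white tray, the lever back up and the valve fully closed, and leave the bowl, the waste pail and the orange ring where they are.

Things in the scene. Friction and masses are not known exactly. Their poses are not given: they have to be found in the camera images.
- press: fixed hand capping press on a grey base plate 270 x 150 x 16 mm; origin at the centre of the plate's underside, +x away from its front, +y to the left seen from the front. A blue hinge bracket (axis along y, 59.8 mm above the bench, at x = +90 mm) carries the sprung steel lever. The plate has a side wing on its -y side with the purge valve; the plate turns with the press
- nest (a point): centre of the steel disc (56 mm across, copper ring round it) set flush in the top of the press's base plate, 16 mm above the bench: a jar must stand centred here to within about 6 mm to be capped; it is 105 mm in front of the lever's hinge. Axes as the press
- lever (a joint): press lever, rad: 0 = standing straight up (rest; a spring returns it), 1.571 = level, at its stop, with the rubber pad 43.8 mm above the nest; swings forward and down, to the press's -x. About 12 N at the grip are needed to seat a cap
- lever_grip (a point): middle of the bare part of the lever's red round handle bar, 18 mm in diameter, level along the press's y, bare for 77 mm on the +y side of the 18 mm wide steel arm; this point is 41 mm from the arm's face. It moves on an arc about the hinge: at rest 22 mm behind (+x) and 200 mm above the hinge axis, at the stop 200 mm in front (-x) and 22 mm above it
- valve (a joint): purge valve opening, rad, counter-clockwise from above: 0 = closed (red pointer end of the handle to the press's +y), 0.785 = half open (at the green tick, 45 degrees), 1.571 = fully open (red end to the press's -x). Stiff: stays where it is left
- valve_grip (a point): centre of the yellow valve handle, an upright bar 60 mm long, 12 mm wide, 24 mm high (top 76 mm above the bench), on the vertical turning axis and 64 mm above the bench; its y axis points to the red end
- tray: fixed white tray for finished jars, 150 (x) x 230 (y) x 20 mm outside, walls and floor 5 mm, open on top; origin at the centre of its underside
- jar_white: loose amber jar, 46 mm diameter, 34 mm high, with a white snap cap (40 mm diameter, 10 mm thick) on its neck; the cap's top is 49 mm above the jar's underside as found and 44 mm once seated; about 0.14 kg; origin at the centre of its underside, z up. May be absent
- cap_white (a joint): how far the white cap has been pressed down, m: 0 = loose, 5 mm gap below it, 0.005 = fully seated; stiff (15 N)
- jar_blue: loose amber jar, 46 mm diameter, 34 mm high, with a blue snap cap (40 mm diameter, 10 mm thick) on its neck; the cap's top is 49 mm above the jar's underside as found and 44 mm once seated; about 0.14 kg; origin at the centre of its underside, z up. May be absent
- cap_blue (a joint): how far the blue cap has been pressed down, m: 0 = loose, 5 mm gap below it, 0.005 = fully seated; stiff (15 N)
- jar_red: loose amber jar, 46 mm diameter, 34 mm high, with a red snap cap (40 mm diameter, 10 mm thick) on its neck; the cap's top is 49 mm above the jar's underside as found and 44 mm once seated; about 0.14 kg; origin at the centre of its underside, z up. May be absent
- cap_red (a joint): how far the red cap has been pressed down, m: 0 = loose, 5 mm gap below it, 0.005 = fully seated; stiff (15 N)
- jar_green: loose amber jar, 46 mm diameter, 34 mm high, with a green snap cap (40 mm diameter, 10 mm thick) on its neck; the cap's top is 49 mm above the jar's underside as found and 44 mm once seated; about 0.14 kg; origin at the centre of its underside, z up. May be absent
- cap_green (a joint): how far the green cap has been pressed down, m: 0 = loose, 5 mm gap below it, 0.005 = fully seated; stiff (15 N)
- dish: bystander: steel bowl, 90 mm across, 35 mm high; origin under its centre
- waste: bystander: yellow waste pail with a red lid, 112 mm across, 104 mm high; origin under its centre
- ring: bystander: orange plastic screw ring, 72 mm across, 30 mm high; origin under its centre
Not all that is in view belongs to the job. What is shaped like the jar_green but grey, purple or turquoise is not meant.

How it is judged:
On the way, in this order (a step that is already met when the one before it is completed fails the run):
1. the purge valve is half open (45 degrees, within 7) with the lever up (value of joint valve between 0.665 and 0.905 rad and value of joint lever below 0.3 rad), for 0.3 s.
2. with the purge half open, the lever is at its stop and every jar's cap is fully seated (value of joint each of cap_white, cap_blue, cap_red, cap_green above 0.0035 m and value of joint lever above 1.5 rad), for 0.1 s.
At the end, for the whole second after the job is handed in: every jar present has its cap seated (3.5 mm or more of 5 mm) and stands upright and still on the floor of the tray; the lever is up (within 0.12 rad) and the valve is closed (within 0.1 rad) (value of joint each of cap_white, cap_blue, cap_red, cap_green above 0.0035 m and value of joint valve below 0.1 rad and value of joint lever below 0.12 rad and x of jar_white in the frame of tray between -0.06 and 0.06 m and y of jar_white in the frame of tray between -0.1 and 0.1 m and z of each of jar_white, jar_blue, jar_red, jar_green in the frame of tray below 0.012 m and angle between each of jar_white, jar_blue, jar_red, jar_green's own z axis and vertical below 0.12 rad and linear speed of each of jar_white, jar_blue, jar_red, jar_green below 0.02 m/s and x of jar_blue in the frame of tray between -0.06 and 0.06 m and y of jar_blue in the frame of tray between -0.1 and 0.1 m and x of jar_red in the frame of tray between -0.06 and 0.06 m and y of jar_red in the frame of tray between -0.1 and 0.1 m and x of jar_green in the frame of tray between -0.06 and 0.06 m and y of jar_green in the frame of tray between -0.1 and 0.1 m); the robot touches nothing.
It fails at once if the lever is pressed down while the purge is not half open (45 degrees, within 9) (value of joint lever above 1.2 rad and (value of joint valve below 0.63 rad or value of joint valve above 0.94 rad)).
It fails at once if a cap is pushed down other than by the press (it sinks while the lever is up) (value of joint lever below 1.2 rad and velocity of joint any of cap_white, cap_blue, cap_red, cap_green above 0.003 m/s).
It fails at once if the bowl, the waste pail or the orange ring is moved by more than 30 mm (distance of any of dish, waste, ring from where it was at the start of the episode above 0.03 m).
Of jar_white, jar_blue, jar_red, jar_green only 2 to 3 are there at a start; the rules pass over those that are not, and their reading is None.
At some moment in a run one of jar_white, jar_blue, jar_red, jar_green may be knocked a few centimetres aside while the robot is not near it.
Once in a run the grip may slacken for a moment while it holds something.
It also fails if it takes over 210 s, if anything falls off the work surface, if the arm or the gripper's body presses on something with over 40 N, if the wrist force passes 120 N, or if a joint passes its speed limit or range.

## Working session

There is one attempt and no reset: what is moved stays moved. The work goes in short steps, each a Python script; the robot and the scene stay as the last script left them, time stands still between calls to the robot, and variables do not carry over. Pictures are saved under pics/ and viewed, and the job is handed in when it is done.

```bash
ls -la; mkdir -p pics; cat > h.py <<'E'
from cell import *
import numpy as np, cv2
from scipy.spatial.transform import Rotation as R
def snap(name,fn):
    ci=camera_info(name); p,d=capture(name); cv2.imwrite('pics/'+fn+'.png',p[:,:,::-1]); np.savez('pics/'+fn+'.npz',p=p,d=d,**{k:np.array(ci[k]) for k in('mtx','rvec','tvec')}); return p,d,ci
def ray(ci,u,v):
    Rm=cv2.Rodrigues(np.array(ci['rvec'],float))[0]; t=np.array(ci['tvec'],float).ravel()
    K=np.array(ci['mtx']); c=-Rm.T@t; dd=Rm.T@np.linalg.inv(K)@np.array([u,v,1.]); return c,dd
def onplane(ci,u,v,z):
    c,d=ray(ci,u,v); return c+d*(z-c[2])/d[2]
def px(ci,P):
    return cv2.projectPoints(np.array(P,float).reshape(-1,3),np.array(ci['rvec'],float),np.array(ci['tvec'],float),np.array(ci['mtx'],float),None)[0].reshape(-1,2)
def cloud(ci,d):
    Rm=cv2.Rodrigues(np.array(ci['rvec'],float))[0]; t=np.array(ci['tvec'],float).ravel();K=np.array(ci['mtx'])
    v,u=np.mgrid[0:d.shape[0],0:d.shape[1]]
    pc=np.stack([(u-K[0,2])/K[0,0]*d,(v-K[1,2])/K[1,1]*d,d],-1)
    return (pc-t)@Rm
E
python3 - <<'E'
from h import *
for n in('scene','side','wrist'):
    p,d,ci=snap(n,n+'0'); c,dd=ray(ci,256,192); print(n,c.round(3),dd.round(3),np.array(ci['mtx']).round(1).tolist())
s=get_state();print({k:np.round(v,3) for k,v in s.items()})
E
```

```text
total 12
drwxr-xr-x  3 agent agent 4096 Dec  7 16:01 .
drwxr-xr-x 23 root  root  4096 Dec  7 16:01 ..
drwxr-xr-x  2 agent agent 4096 Dec  7 16:01 pics
scene [ 1.061 -0.57   0.729] [-0.562  0.592 -0.579] [[385.9, 0.0, 263.3], [0.0, 385.9, 184.2], [0.0, 0.0, 1.0]]
side [0.067 0.776 0.73 ] [ 0.418 -0.717 -0.558] [[402.0, 0.0, 256.4], [0.0, 402.0, 188.7], [0.0, 0.0, 1.0]]
wrist [ 0.22  -0.454  0.373] [-0.28  -0.091 -0.956] [[275.7, 0.0, 255.0], [0.0, 275.7, 192.7], [0.0, 0.0, 1.0]]
{'time_s': np.float64(0.15), 'joints': array([-1.269,  0.213, -0.035,  1.323, -0.   ,  1.571]), 'qvel': array([-0.001, -0.002,  0.003,  0.   ,  0.   ,  0.   ]), 'tau': array([-1.0000e-03, -6.8641e+01,  4.8725e+01,  1.3000e-02,  0.0000e+00,
        0.0000e+00]), 'position': array([ 0.149, -0.477,  0.231]), 'ee_rot': array([-0.106, -0.699, -0.107,  0.699]), 'contact_force': array([ 0.089,  0.362, -0.476]), 'moment': array([0.012, 0.048, 0.014]), 'width': np.float64(1.0)}
```

View pics/scene0.png

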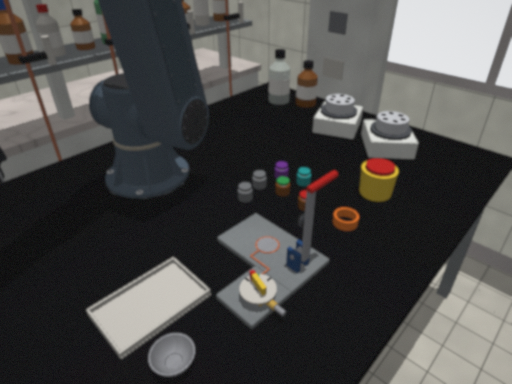

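View pics/side0.png

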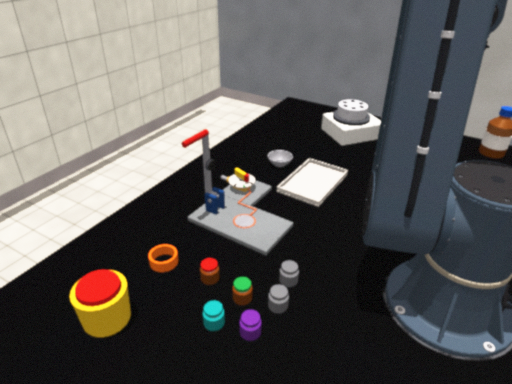

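View pics/wrist0.png

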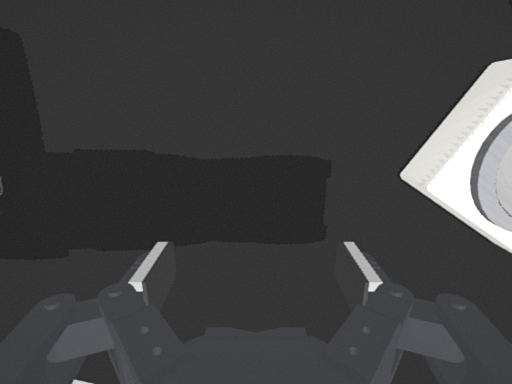

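The side view shows a red-capped jar at (209,270) and a green-capped jar at (242,290). Two grey, one turquoise and one purple look-alike stand around them. I'll enlarge to confirm.

```bash
python3 - <<'E'
import cv2,numpy as np
a=cv2.imread('pics/side0.png')[235:345,135:320]; b=cv2.imread('pics/scene0.png')[150:320,205:375]
a=cv2.resize(a,None,fx=4,fy=4,interpolation=cv2.INTER_CUBIC); b=cv2.resize(b,None,fx=3.5,fy=3.5,interpolation=cv2.INTER_CUBIC)
cv2.imwrite('pics/ca.png',a);cv2.imwrite('pics/cb.png',b)
E
```

```text
(no output)
```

View pics/ca.png

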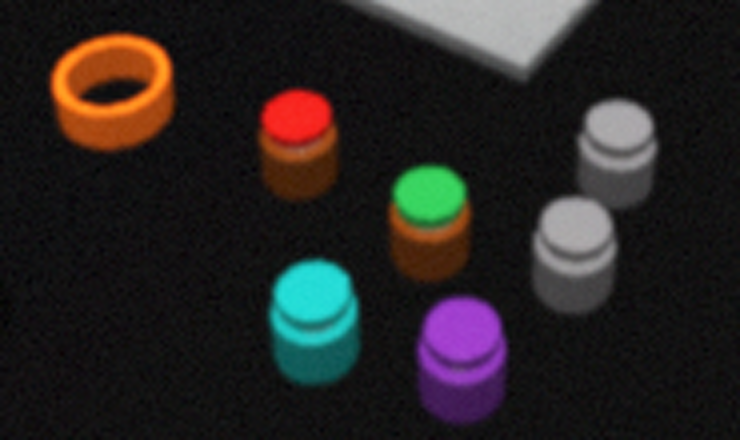

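View pics/cb.png

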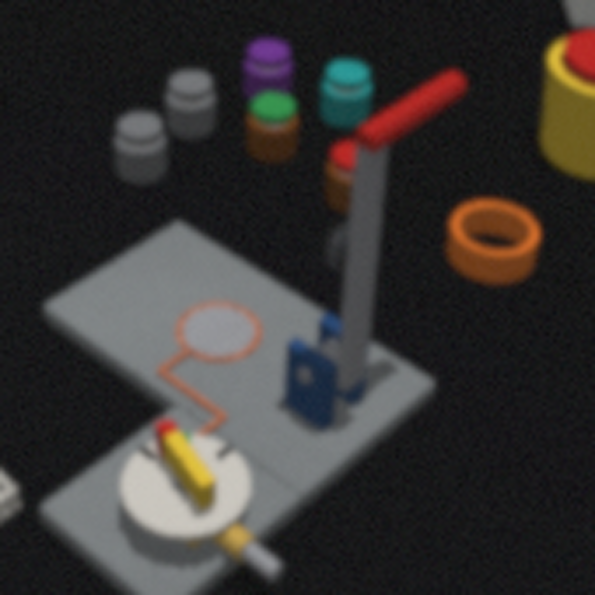

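The crops show that only red (side 209,270) and green (side 242,290) are amber jars. The grey, purple and turquoise ones are decoys. Next I'll measure.

```bash
cat > m.py <<'E'
from h import *
def load(fn):
    z=np.load('pics/'+fn+'.npz'); return z['p'],z['d'],{k:z[k] for k in('mtx','rvec','tvec')}
def blobs(p,h0,h1,smin=110,vmin=60,amin=20,roi=None):
    hsv=cv2.cvtColor(p,cv2.COLOR_RGB2HSV); h,s,v=[hsv[...,i].astype(int) for i in range(3)]
    m=(((h>=h0)&(h<=h1)) if h0<=h1 else ((h>=h0)|(h<=h1)))&(s>=smin)&(v>=vmin)
    if roi is not None:
        r=np.zeros_like(m); r[roi[1]:roi[3],roi[0]:roi[2]]=1; m&=r
    n,l,st,ce=cv2.connectedComponentsWithStats(m.astype(np.uint8))
    return [(st[i].tolist(),ce[i],l==i) for i in range(1,n) if st[i][4]>=amin]
def twoview(a,ua,b,ub):
    c1,d1=ray(a,*ua); c2,d2=ray(b,*ub)
    A=np.stack([d1,-d2],1); t=np.linalg.lstsq(A,c2-c1,rcond=None)[0]
    P=c1+d1*t[0];Q=c2+d2*t[1]; return (P+Q)/2,np.linalg.norm(P-Q)
E
python3 - <<'E'
from m import *
S=load('scene0');D=load('side0')
for n,(a,b,vm) in dict(red=(175,4,110),green=(50,75,80),turq=(82,95,70),purple=(125,160,60),orange=(5,15,120),yellow=(20,32,120),blue=(105,120,60)).items():
    for nm,X in(('sc',S),('si',D)):
        C=cloud(X[2],X[1])
        for st,ce,m in blobs(X[0],a,b,150 if n in('red','yellow') else 110,vm):
            q=C[m&(X[1]>0)]
            if len(q): print(n,nm,st,ce.round(1),'3d',np.median(q,0).round(3),'zmax',q[:,2].max().round(3))
E
```

```text
red sc [367, 158, 28, 16, 355] [380.2 165.6] 3d [0.642 0.435 0.102] zmax 0.107
red sc [308, 170, 30, 21, 220] [322.6 180. ] 3d [0.688 0.039 0.266] zmax 0.269
red sc [300, 190, 7, 9, 48] [303.  193.7] 3d [0.511 0.215 0.047] zmax 0.258
red si [182, 130, 26, 17, 150] [194.7 137.7] 3d [0.678 0.046 0.265] zmax 0.271
red si [245, 173, 3, 9, 20] [246.2 177.4] 3d [ 0.63  -0.127  0.066] zmax 0.077
red si [200, 257, 18, 15, 204] [208.7 264.1] 3d [0.515 0.226 0.049] zmax 0.053
red si [76, 269, 44, 36, 1207] [ 97.1 286.8] 3d [0.634 0.442 0.104] zmax 0.108
green sc [277, 176, 13, 9, 84] [282.8 179.9] 3d [0.416 0.232 0.048] zmax 0.052
green si [233, 276, 19, 16, 227] [242.  283.3] 3d [0.415 0.237 0.049] zmax 0.052
turq sc [297, 167, 15, 18, 202] [303.6 174.9] 3d [0.438 0.314 0.033] zmax 0.052
turq si [202, 300, 23, 31, 570] [213.1 314.6] 3d [0.425 0.335 0.035] zmax 0.054
purple sc [274, 160, 15, 17, 178] [281.  167.6] 3d [0.355 0.297 0.032] zmax 0.051
purple si [239, 309, 23, 32, 602] [250.  324.1] 3d [0.346 0.315 0.035] zmax 0.053
orange sc [77, 19, 6, 5, 23] [79.2 21.1] 3d [-0.495  0.114  0.418]
[... 692 characters left out ...]
19, 205] [378.8 173.2] 3d [0.66  0.404 0.09 ] zmax 0.095
yellow sc [252, 274, 13, 16, 96] [258.1 281.6] 3d [ 0.661 -0.145  0.074] zmax 0.077
yellow si [234, 167, 12, 12, 81] [239.3 172.2] 3d [ 0.664 -0.139  0.07 ] zmax 0.081
yellow si [69, 270, 61, 67, 1869] [104.1 311.7] 3d [0.599 0.465 0.064] zmax 0.105
blue sc [0, 0, 5, 9, 34] [1.5 4.5] 3d [-0.499 -0.127  0.503] zmax 0.518
blue sc [297, 239, 5, 7, 30] [299.  242.3] 3d [0.65  0.013 0.075] zmax 0.077
blue sc [288, 248, 13, 23, 196] [293.7 259.5] 3d [ 0.668 -0.024  0.052] zmax 0.078
blue si [500, 106, 12, 11, 118] [505.9 111. ] 3d [-0.017 -0.863  0.176] zmax 0.186
blue si [205, 187, 19, 26, 307] [214.5 200.3] 3d [0.652 0.02  0.053] zmax 0.08
```

```bash
python3 - <<'E'
from m import *
S=load('scene0');D=load('side0')
W=np.zeros((600,800,3),np.uint8)  # topdown of 1mm: x 0.2..0.8 -> row up ; y 0.45..-0.35
for X,o in((S,0),(D,1)):
    C=cloud(X[2],X[1]); ok=(X[1]>0)
    x,y,z=C[...,0],C[...,1],C[...,2]
    m=ok&(z>-.01)&(z<.3)&(x>.2)&(x<.8)&(y<.45)&(y>-.35)
    r=((.8-x[m])*1000).astype(int).clip(0,599);c=((.45-y[m])*1000).astype(int).clip(0,799)
    for rr,cc,col in zip(r,c,X[0][m]): cv2.circle(W,(int(cc),int(rr)),1,tuple(int(t) for t in col[::-1]),-1)
    for nm in('plate','tray'):
        z0,z1,yl=(0.011,0.021,None) if nm=='plate' else (0.014,0.027,None)
    mp=ok&(z>.011)&(z<.021)&(x>.4)&(x<.85)&(y>-.3)&(y<.18)&(X[0].astype(int).max(2)>60)
    pts=C[mp][:,:2].astype(np.float32); print(o,len(pts),np.median(C[mp][:,2]), cv2.minAreaRect(pts))
cv2.imwrite('pics/top.png',W)
E
```

```text
0 5313 0.015300127028140745 ((0.5585022568702698, -0.11422893404960632), (0.38291415572166443, 0.28902554512023926), 87.49459075927734)
1 3624 0.01620899386752156 ((0.5575913190841675, -0.11206270754337311), (0.38783708214759827, 0.28942057490348816), 87.23345184326172)
```

View pics/top.png

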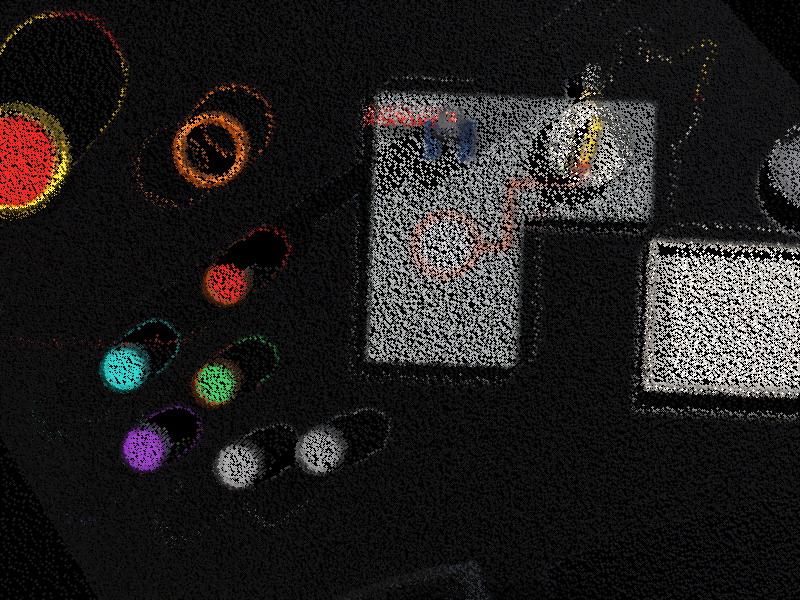

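```bash
cat >> h.py <<'E'
def Q(a,tilt=None):
    """tool down, jaws along world angle a (rad from +x)"""
    X=np.array([0,0,-1.]);Y=np.array([np.cos(a),np.sin(a),0]);M=np.stack([X,Y,np.cross(X,Y)],1)
    if tilt is not None: M=R.from_rotvec(tilt).as_matrix()@M
    q=R.from_matrix(M).as_quat(); return [q[3],q[0],q[1],q[2]]
E
python3 - <<'E'
from m import *
s=get_state();q=s['ee_rot'];M=R.from_quat([q[1],q[2],q[3],q[0]]).as_matrix()
print(M.round(3)); c,d=ray(camera_info('wrist'),255,192.7); print('cam in tool',(M.T@(c-np.array(s['position']))).round(3),(M.T@d).round(3))
for P in([.45,.1,.3],[.45,.1,.35],[.50,-.05,.3],[.55,0,.03],[.68,.05,.24],[.66,-.14,.056],[.46,.05,.063]):
  for a in(0,90,180,-90):
    j=ik(P,Q(np.radians(a))); print(P,a,None if j is None else np.round(j,2))
# nest from ring
for nm in('scene0','side0'):
    p,d,ci=load(nm); C=cloud(ci,d)
    hsv=cv2.cvtColor(p,cv2.COLOR_RGB2HSV).astype(int); P=C
    m=((hsv[...,0]<=14)|(hsv[...,0]>174))&(hsv[...,1]>45)&(hsv[...,2]>70)&(d>0)&(np.hypot(C[...,0]-.555,C[...,1])<.045)
    v,u=np.nonzero(m); 
    pts=np.array([onplane(ci,a,b,.016)[:2] for a,b in zip(u,v)])
    # circle fit with trimming
    for _ in range(4):
        A=np.c_[2*pts,np.ones(len(pts))];x=np.linalg.lstsq(A,(pts**2).sum(1),rcond=None)[0];r=np.sqrt(x[2]+x[0]**2+x[1]**2)
        e=abs(np.hypot(*(pts-x[:2]).T)-r);pts=pts[e<max(.004,2*e.std())]
    print(nm,len(u),len(pts),x[:2].round(4),r.round(4),e.mean())
E
```

```text
[[-0.     0.297 -0.955]
 [ 0.001 -0.955 -0.297]
 [-1.    -0.001  0.   ]]
cam in tool [-0.142 -0.001 -0.075] [0.955 0.001 0.297]
[0.45, 0.1, 0.3] 0 [0.22 0.13 0.04 1.48 0.   1.79]
[0.45, 0.1, 0.3] 90 [0.22 0.13 0.04 1.48 0.   0.22]
[0.45, 0.1, 0.3] 180 [ 0.22  0.13  0.04  1.48  0.   -1.35]
[0.45, 0.1, 0.3] -90 [ 0.22  0.13  0.04  1.48  0.   -2.92]
[0.45, 0.1, 0.35] 0 [0.22 0.15 0.18 1.61 0.   1.79]
[0.45, 0.1, 0.35] 90 [0.22 0.15 0.18 1.61 0.   0.22]
[0.45, 0.1, 0.35] 180 [ 0.22  0.15  0.18  1.61  0.   -1.35]
[0.45, 0.1, 0.35] -90 [ 0.22  0.15  0.18  1.61  0.   -2.92]
[0.5, -0.05, 0.3] 0 [-0.1   0.22  0.15  1.5   0.    1.47]
[0.5, -0.05, 0.3] 90 [-0.1   0.22  0.15  1.5   0.   -0.1 ]
[0.5, -0.05, 0.3] 180 [-0.1   0.22  0.15  1.5   0.   -1.67]
[0.5, -0.05, 0.3] -90 [-0.1   0.22  0.15  1.5   0.    3.04]
[0.55, 0, 0.03] 0 [ 0.    0.43 -0.26  0.88  0.    1.57]
[0.55, 0, 0.03] 90 [ 0.    0.43 -0.26  0.88  0.    0.  ]
[0.55, 0, 0.03] 180 [ 0.    0.43 -0.26  0.88  0.   -1.57]
[0.55, 0, 0.03] -90 [ 0.    0.43 -0.26  0.88  0.   -3.14]
[0.68, 0.05, 0.24] 0 [0.07 0.63 0.62 1.56 0.   1.64]
[0.68, 0.05, 0.24] 90 [0.07 0.63 0.62 1.56 0.   0.07]
[0.68, 0.05, 0.24] 180 [ 0.07  0.63  0.62  1.56  0.   -1.5 ]
[0.68, 0.05, 0.24] -90 [ 0.07  0.63  0.62  1.56  0.   -3.07]
[0.66, -0.14, 0.056] 0 [-0.21  0.65  0.18  1.1   0.    1.36]
[0.66, -0.14, 0.056] 90 [-0.21  0.65  0.18  1.1   0.   -0.21]
[0.66, -0.14, 0.056] 180 [-0.21  0.65  0.18  1.1   0.   -1.78]
[0.66, -0.14, 0.056] -90 [-0.21  0.65  0.18  1.1   0.    2.93]
[0.46, 0.05, 0.063] 0 [ 0.11  0.24 -0.44  0.89  0.    1.68]
[0.46, 0.05, 0.063] 90 [ 0.11  0.24 -0.44  0.89  0.    0.11]
[0.46, 0.05, 0.063] 180 [ 0.11  0.24 -0.44  0.89  0.   -1.46]
[0.46, 0.05, 0.063] -90 [ 0.11  0.24 -0.44  0.89  0.   -3.03]
scene0 149 123 [0.5555 0.0025] 0.0314 0.0016807855153604355
side0 124 94 [0.5557 0.0033] 0.0315 0.00160368977382756
```

```bash
python3 - <<'E'
from m import *
move_pose([.45,.10,.30],Q(np.pi/2)); dwell(.2); snap('wrist','w1')
move_pose([.45,-.12,.30],Q(np.pi/2)); dwell(.2); snap('wrist','w2'); print(get_state()['time_s'])
E
```

```text
3.8667
```

View pics/w1.png

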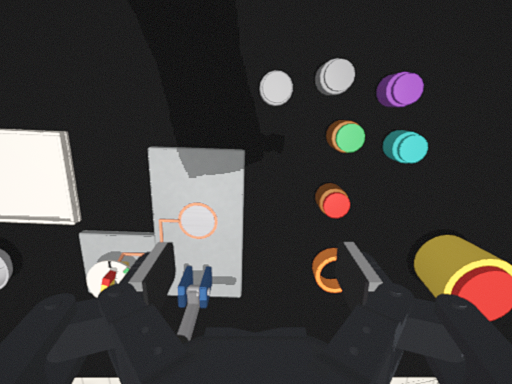

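View pics/w2.png

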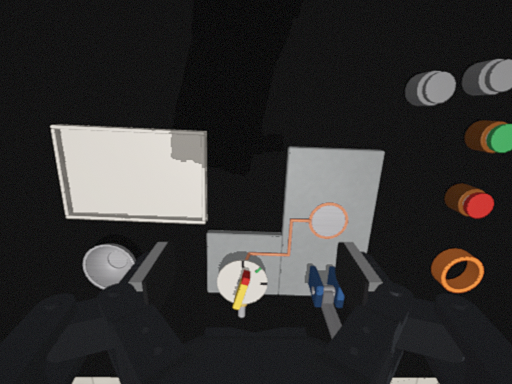

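The wrist views show red cap (335,205), green cap (349,137), nest (197,220) and the valve with its red end at (109,277) and green tick beside it. In w2 the tray is at (135,175) and the bowl at (108,265). There is no white or blue jar.

```bash
python3 - <<'E'
from m import *
W1=load('w1');W2=load('w2')
def ctr(X,h0,h1,roi,**k):
    b=blobs(X[0],h0,h1,roi=roi,**k); b=max(b,key=lambda t:t[0][4]); 
    v,u=np.nonzero(b[2]); (c,ax,an)=cv2.fitEllipse(max(cv2.findContours(b[2].astype(np.uint8),0,cv2.CHAIN_APPROX_NONE)[0],key=len)); return np.array(c),ax
for n,h0,h1,r1,r2 in(('green',50,75,(320,110,380,160),(460,110,512,160)),('red',174,3,(310,170,360,225),(450,180,505,225))):
    a,ax=ctr(W1,h0,h1,r1,vmin=120,smin=140); b,bx=ctr(W2,h0,h1,r2,vmin=120,smin=140)
    print(n,a.round(1),b.round(1),ax,'2view',[t.round(4) for t in twoview(W1[2],a,W2[2],b)],'plane',onplane(W1[2],*a,.049).round(4),onplane(W2[2],*b,.049).round(4))
for nm in('w1','w2'):
    p,d,ci=load(nm); C=cloud(ci,d)
    hsv=cv2.cvtColor(p,cv2.COLOR_RGB2HSV).astype(int)
    m=((hsv[...,0]<=16)|(hsv[...,0]>174))&(hsv[...,1]>70)&(hsv[...,2]>90)&(d>0)&(np.hypot(C[...,0]-.555,C[...,1]-.003)<.045)
    v,u=np.nonzero(m); pts=np.array([onplane(ci,a,b,.016)[:2] for a,b in zip(u,v)])
    for _ in range(4):
        A=np.c_[2*pts,np.ones(len(pts))];x=np.linalg.lstsq(A,(pts**2).sum(1),rcond=None)[0];r=np.sqrt(x[2]+x[0]**2+x[1]**2)
        e=abs(np.hypot(*(pts-x[:2]).T)-r);pts=pts[e<max(.003,2*e.std())]
    print(nm,'nest',x[:2].round(4),r.round(4),'ring depth z',np.median(C[m][:,2]).round(4))
    x,y,z=C[...,0],C[...,1],C[...,2]
    g=(d>0)&(z>.010)&(z<.022)&(x>.40)&(x<.56)&(y>-.10)&(y<.10)&(p.max(2)>45)
    g=cv2.morphologyEx(g.astype(np.uint8),cv2.MORPH_CLOSE,np.ones((5,5)))
    # left (+y) and right (-y) edges for rows of image
    L=[]
    for lo,row in enumerate(range(0,384)):
        u=np.nonzero(g[row])[0]
        if len(u)>60: L.append((row,u.min(),u.max()))
    L=np.array(L); L=L[5:-5]
    for k in(1,2):
        E=np.array([onplane(ci,a,b,.016)[:2] for a,b in zip(L[:,k],L[:,0])]).astype(np.float32)
        f=cv2.fitLine(E,cv2.DIST_HUBER,0,.01,.01).ravel(); f=f*np.sign(f[0]); print(nm,'edge yaw',np.degrees(np.arctan2(f[1],f[0])).round(2),'at',f[2:].round(4), len(E))
    # valve: red+yellow handle
    b=[q for q in blobs(p,20,32,smin=150,vmin=100,amin=8)]
    hr=((hsv[...,0]<=4)|(hsv[...,0]>174))&(hsv[...,1]>150)&(hsv[...,2]>90)
    hy=(hsv[...,0]>=20)&(hsv[...,0]<=32)&(hsv[...,1]>150)&(hsv[...,2]>110)
    near=(d>0)&(np.hypot(x-.65,y+.14)<.05)&(z>.066)&(z<.085)
    for q,t in((hr,'red'),(hy,'yel')):
        mm=q&near; vv,uu=np.nonzero(mm)
        if len(uu): print(nm,t,len(uu),onplane(ci,uu.mean(),vv.mean(),.076).round(4),'z',np.median(z[mm]).round(4))
    mm=(hr|hy)&near; vv,uu=np.nonzero(mm)
    if len(uu)>10:
        E=np.array([onplane(ci,a,b,.076)[:2] for a,b in zip(uu,vv)]).astype(np.float32); print('handle rect',cv2.minAreaRect(E), cv2.fitLine(E,cv2.DIST_L2,0,.01,.01).ravel())
    gr=blobs(p,50,75,smin=100,vmin=60,amin=3)
    for q in gr: print('green',q[0],onplane(ci,*q[1],.045).round(4))
    # tray
    t=(d>0)&(hsv[...,1]<60)&(hsv[...,2]>90)&(x>.35)&(x<.6)&(y<-.15)&(y>-.5)&(z<.03)
    if t.sum()>500: print('tray',cv2.minAreaRect(C[t][:,:2].astype(np.float32)),C[t][:,2].min(),C[t][:,2].max())
    bl=[q for q in blobs(p,105,120,smin=110,vmin=60)]
    for q in bl: print('blue',q[0],np.median(C[q[2]],0).round(3))
E
```

```text
Traceback (most recent call last):
ValueError: max() iterable argument is empty
```

```bash
cat > meas.py <<'E'
from m import *
def ctr(X,h0,h1,roi,**k):
    b=blobs(X[0],h0,h1,roi=roi,**k); b=max(b,key=lambda t:t[0][4]) 
    (c,ax,an)=cv2.fitEllipse(max(cv2.findContours(b[2].astype(np.uint8),0,cv2.CHAIN_APPROX_NONE)[0],key=len)); return np.array(c),ax
def valve(p,d,ci,press_yaw=None):
    C=cloud(ci,d); x,y,z=C[...,0],C[...,1],C[...,2]
    hsv=cv2.cvtColor(p,cv2.COLOR_RGB2HSV).astype(int)
    hr=((hsv[...,0]<=6)|(hsv[...,0]>172))&(hsv[...,1]>140)&(hsv[...,2]>80)
    hy=(hsv[...,0]>=18)&(hsv[...,0]<=34)&(hsv[...,1]>130)&(hsv[...,2]>110)
    near=(d>0)&(np.hypot(x-.65,y+.14)<.05)&(z>.066)&(z<.085)
    o={}
    for q,t in((hr,'red'),(hy,'yel')):
        mm=q&near; vv,uu=np.nonzero(mm)
        if len(uu): o[t]=onplane(ci,uu.mean(),vv.mean(),.076)[:2]; print(t,len(uu),o[t].round(4),'z',np.median(z[mm]).round(4))
    mm=(hr|hy)&near; vv,uu=np.nonzero(mm)
    E=np.array([onplane(ci,a,b,.076)[:2] for a,b in zip(uu,vv)]).astype(np.float32)
    f=cv2.fitLine(E,cv2.DIST_L2,0,.01,.01).ravel(); r=cv2.minAreaRect(E)
    a=f[:2]*np.sign(f[:2]@(o['red']-o['yel'])); ang=np.degrees(np.arctan2(a[1],a[0]))
    print('handle rect',np.round(r[0],4),np.round(r[1],4),'red dir world deg',ang.round(2),'opening (world frame)',(ang-90).round(2)); return r,ang
E
python3 - <<'E'
from meas import *
W1=load('w1');W2=load('w2')
for n,h0,h1,r1,r2 in(('green',50,80,(320,110,380,160),(460,110,512,160)),('red',174,5,(310,180,360,225),(450,180,505,225))):
    a,ax=ctr(W1,h0,h1,r1,vmin=100,smin=100 if n=='green' else 170); b,bx=ctr(W2,h0,h1,r2,vmin=100,smin=100 if n=='green' else 170)
    print(n,a.round(1),b.round(1),ax,'2view',[t.round(4) for t in twoview(W1[2],a,W2[2],b)],'plane',onplane(W1[2],*a,.049).round(4),onplane(W2[2],*b,.049).round(4))
for nm in('w1','w2'):
    p,d,ci=load(nm); C=cloud(ci,d)
    hsv=cv2.cvtColor(p,cv2.COLOR_RGB2HSV).astype(int)
    m=((hsv[...,0]<=16)|(hsv[...,0]>174))&(hsv[...,1]>70)&(hsv[...,2]>90)&(d>0)&(np.hypot(C[...,0]-.555,C[...,1]-.003)<.045)
    v,u=np.nonzero(m); pts=np.array([onplane(ci,a,b,.016)[:2] for a,b in zip(u,v)])
    for _ in range(4):
        A=np.c_[2*pts,np.ones(len(pts))];x=np.linalg.lstsq(A,(pts**2).sum(1),rcond=None)[0];r=np.sqrt(x[2]+x[0]**2+x[1]**2)
        e=abs(np.hypot(*(pts-x[:2]).T)-r);pts=pts[e<max(.003,2*e.std())]
    print(nm,'nest',x[:2].round(4),r.round(4),'ring depth z',np.median(C[m][:,2]).round(4))
    x,y,z=C[...,0],C[...,1],C[...,2]
    g=(d>0)&(z>.010)&(z<.022)&(x>.40)&(x<.56)&(y>-.10)&(y<.10)&(p.max(2)>45)
    g=cv2.morphologyEx(g.astype(np.uint8),cv2.MORPH_CLOSE,np.ones((5,5)))
    L=[]
    for row in range(384):
        u=np.nonzero(g[row])[0]
        if len(u)>60: L.append((row,u.min(),u.max()))
    L=np.array(L); L=L[5:-5]
    for k in(1,2):
        E=np.array([onplane(ci,a,b,.016)[:2] for a,b in zip(L[:,k],L[:,0])]).astype(np.float32)
        f=cv2.fitLine(E,cv2.DIST_HUBER,0,.01,.01).ravel(); f=f*np.r_[np.sign(f[0]),np.sign(f[0]),1,1]; print(nm,'edge yaw',np.degrees(np.arctan2(f[1],f[0])).round(2),'at',f[2:].round(4), len(E))
    try: valve(p,d,ci)
    except Exception as e: print('valve',e)
    for q in blobs(p,50,80,smin=80,vmin=60,amin=3): print('green',q[0],onplane(ci,*q[1],.045).round(4))
    t=(d>0)&(hsv[...,1]<60)&(hsv[...,2]>90)&(x>.35)&(x<.6)&(y<-.15)&(y>-.5)&(z<.03)
    if t.sum()>500: print('tray',cv2.minAreaRect(C[t][:,:2].astype(np.float32)),C[t][:,2].min(),C[t][:,2].max())
    for q in blobs(p,105,120,smin=110,vmin=60): print('blue',q[0],np.median(C[q[2]],0).round(3))
E
```

```text
green [350.1 137.5] [502.  138.6] (27.30644989013672, 29.138389587402344) 2view [array([0.4154, 0.2362, 0.0397]), np.float64(0.0008)] plane [0.414 0.233 0.049] [0.4148 0.2281 0.049 ]
red [336. 205.] [478.7 204.9] (24.851242065429688, 26.523759841918945) 2view [array([0.5158, 0.2232, 0.0446]), np.float64(0.0007)] plane [0.5146 0.2219 0.049 ] [0.5139 0.2194 0.049 ]
w1 nest [0.5544 0.0031] 0.0305 ring depth z 0.0159
w1 edge yaw -1.94 at [ 0.4849 -0.0664] 65
w1 edge yaw -2.13 at [0.4878 0.0809] 65
red 83 [ 0.6268 -0.1285] z 0.0745
yel 20 [ 0.639  -0.1349] z 0.0756
handle rect [ 0.6323 -0.1303] [0.0141 0.0318] red dir world deg 145.65 opening (world frame) 55.65
green [336, 124, 30, 29, 680] [0.4145 0.2347 0.045 ]
green [124, 268, 6, 5, 20] [ 0.6304 -0.1131  0.045 ]
tray ((0.49791210889816284, -0.22441595792770386), (0.19659970700740814, 0.186639666557312), 74.66715240478516) -0.0026831294933832785 0.02231432718965365
blue [177, 266, 16, 42, 359] [ 0.646 -0.014  0.07 ]
blue [199, 267, 13, 41, 328] [0.646 0.019 0.072]
w2 nest [0.5542 0.0029] 0.0306 ring depth z 0.0158
w2 edge yaw -1.91 at [ 0.4949 -0.0689] 65
w2 edge yaw -2.11 at [0.4992 0.0782] 65
red 71 [ 0.6262 -0.1331] z 0.0745
yel 181 [ 0.6577 -0.1428] z 0.0746
handle rect [ 0.649  -0.1402] [0.0126 0.0648] red dir world deg 163.24 opening (world frame) 73.24
green [487, 124, 25, 29, 602] [0.415  0.2292 0.045 ]
green [255, 268, 6, 5, 12] [ 0.6299 -0.1142  0.045 ]
tray ((0.5021908283233643, -0.29720479249954224), (0.29719212651252747, 0.1996149718761444), 88.39561462402344) -0.0028457576752493217 0.028715355961298563
blue [309, 266, 15, 41, 366] [ 0.648 -0.02   0.065]
blue [328, 267, 17, 41, 309] [0.653 0.012 0.068]
```

```bash
cat >> h.py <<'E'
PY=np.radians(-2.0); NEST=np.array([.5548,.003]); PX=np.array([np.cos(PY),np.sin(PY)]); PYv=np.array([-PX[1],PX[0]])
HINGE=NEST+.105*PX; VALVE=np.array([.649,-.1402])
def st(*k):
    s=get_state(); print({q:np.round(s[q],3).tolist() for q in ('time_s','position','contact_force','width')})
E
python3 - <<'E'
from meas import *
for nm in('scene0','side0','w2'):
    p,d,ci=load(nm);C=cloud(ci,d); hsv=cv2.cvtColor(p,cv2.COLOR_RGB2HSV)
    m=(d>0)&(np.hypot(C[...,0]-.649,C[...,1]+.14)<.03)&(hsv[...,1]<60)&(hsv[...,2]>110)&(C[...,2]>.03)
    print(nm,np.percentile(C[m][:,2],[10,50,90]).round(4))
a=np.radians(73.2)
set_gripper(.45)
move_pose([*VALVE,.18],Q(a)); st()
print(move_linear([*VALVE,.10],velocity=.12,contact_N=15)); st()
snap('wrist','w3')
E
```

```text
scene0 [0.0439 0.0454 0.0471]
side0 [0.0448 0.0468 0.0493]
w2 [0.0442 0.0451 0.0463]
{'time_s': 5.317, 'position': [0.649, -0.14, 0.181], 'contact_force': [-0.565, -0.48, 0.425], 'width': 0.452}
False
{'time_s': 6.133, 'position': [0.649, -0.14, 0.101], 'contact_force': [0.437, -0.278, 0.191], 'width': 0.449}
```

View pics/w3.png

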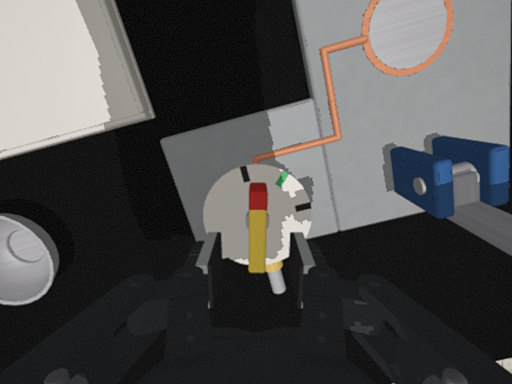

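```bash
python3 - <<'E'
from meas import *
p,d,ci=load('w3'); r,ang=valve(p,d,ci)
for u,v in((245.5,174),(283,178.5),(303,207.5)):
    P=onplane(ci,u,v,.0455); dv=P[:2]-VALVE; print(P.round(4),np.hypot(*dv).round(4),np.degrees(np.arctan2(dv[1],dv[0])).round(1))
VX,VY=r[0]
print(move_linear([*VALVE,.054],velocity=.1,contact_N=12)); st()
set_gripper(0.0); st()
E
```

```text
red 387 [ 0.6292 -0.1326] z 0.0749
yel 1052 [ 0.6577 -0.1416] z 0.075
handle rect [ 0.6517 -0.1395] [0.0111 0.0617] red dir world deg 162.59 opening (world frame) 72.59
[ 0.6187 -0.1385  0.0455] 0.0304 176.8
[ 0.6299 -0.113   0.0455] 0.0332 125.1
[ 0.6563 -0.1044  0.0455] 0.0366 78.4
False
{'time_s': 6.792, 'position': [0.649, -0.14, 0.055], 'contact_force': [-0.269, -0.801, -0.717], 'width': 0.453}
{'time_s': 7.142, 'position': [0.65, -0.139, 0.055], 'contact_force': [0.441, 7.635, 6.183], 'width': 0.131}
```

```bash
sed -i 's/VALVE=np.array(\[.649,-.1402\])/VALVE=np.array([.652,-.1398])/' h.py; python3 - <<'E'
from meas import *
for a in (65,58,51,44,42.5):
    move_linear([*VALVE,.055],Q(np.radians(a)),velocity=.05); st()
s=get_state();q=s['ee_rot'];M=R.from_quat([q[1],q[2],q[3],q[0]]).as_matrix();print(np.degrees(np.arctan2(M[1,1],M[0,1])))
set_gripper(.45); move_linear([*VALVE,.12]); 
p,d,ci=snap('wrist','w4'); valve(p,d,ci); st()
E
```

```text
{'time_s': 7.433, 'position': [0.65, -0.138, 0.055], 'contact_force': [-14.115, 9.004, 9.134], 'width': 0.125}
{'time_s': 7.708, 'position': [0.651, -0.138, 0.055], 'contact_force': [-12.005, 14.25, 7.63], 'width': 0.121}
{'time_s': 7.983, 'position': [0.651, -0.137, 0.055], 'contact_force': [-9.924, 17.381, 6.438], 'width': 0.127}
{'time_s': 8.258, 'position': [0.651, -0.137, 0.055], 'contact_force': [-5.647, 20.218, 4.033], 'width': 0.127}
{'time_s': 8.508, 'position': [0.651, -0.137, 0.055], 'contact_force': [-5.707, 20.514, 4.279], 'width': 0.127}
42.60558197090463
red 316 [ 0.6365 -0.1216] z 0.0751
yel 874 [ 0.657  -0.1434] z 0.0751
handle rect [ 0.6525 -0.1383] [0.0114 0.0615] red dir world deg 133.07 opening (world frame) 43.07
{'time_s': 9.525, 'position': [0.651, -0.14, 0.119], 'contact_force': [0.886, -0.599, -0.039], 'width': 0.449}
```

View pics/w4.png

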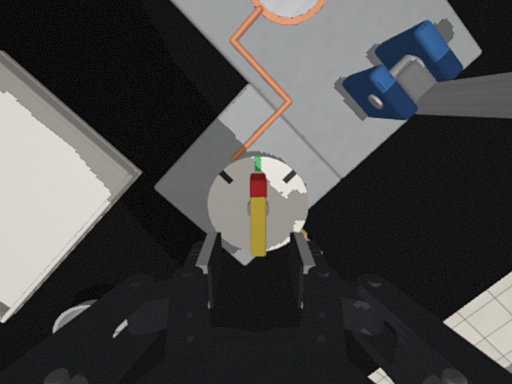

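```bash
python3 - <<'E'
from meas import *
p,d,ci=load('w2')
T=np.array([onplane(ci,u,v,.02)[:2] for u,v in((52,126.5),(207,130.5),(207.5,222),(66,219.5))]); print('tray',T.round(4).tolist(),T.mean(0).round(4),np.degrees(np.arctan2(*(T[3]-T[0])[::-1])).round(2),np.degrees(np.arctan2(*(T[2]-T[1])[::-1])).round(2),np.linalg.norm(np.diff(T,axis=0),axis=1))
move_linear([.62,-.12,.20],velocity=.3)
set_gripper(.75)
A=Q(np.radians(88))
move_pose([.50,.222,.19],A); dwell(.1); p,d,ci=snap('wrist','r1')
c1,_=ctr((p,),174,5,(100,60,420,330),smin=170,vmin=100); ci1=ci
move_pose([.515,.222,.15],A); dwell(.1); p,d,ci=snap('wrist','r2')
c2,ax=ctr((p,),174,5,(100,60,420,330),smin=170,vmin=100)
print(c1,c2,ax,twoview(ci1,c1,ci,c2),onplane(ci1,*c1,.049),onplane(ci,*c2,.049)); st()
E
```

```text
tray [[0.4017, -0.4218], [0.407, -0.1908], [0.5554, -0.1973], [0.5515, -0.431]] [ 0.4789 -0.3102] -3.54 -2.52 [0.23098805 0.14850596 0.23371409]
[256.95855713 195.63623047] [256.00772095 193.20120239] (40.796504974365234, 41.03891372680664) (array([0.50224533, 0.22308927, 0.08806618]), np.float64(0.0002922219123563898)) [0.51488364 0.22273129 0.049     ] [0.51443028 0.22291539 0.049     ]
{'time_s': 12.283, 'position': [0.515, 0.222, 0.151], 'contact_force': [0.383, -0.05, 0.602], 'width': 0.748}
```

View pics/r2.png

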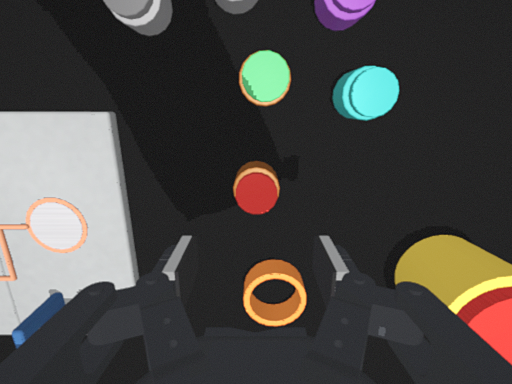

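```bash
cat > jar.py <<'E'
from meas import *
A=Q(np.radians(88))
def pick(xy,z=.006):
    move_linear([*xy,.07],A,velocity=.15); print('contact',move_linear([*xy,z],A,velocity=.1,contact_N=10)); st()
    set_gripper(0.); st()
E
python3 - <<'E'
from jar import *
pick([.5147,.2228]); z0=get_state()['position'][2]
move_linear([.5147,.2228,z0+.03],A,velocity=.1); st()
snap('wrist','r3'); snap('side','s3')
E
```

```text
contact False
{'time_s': 13.758, 'position': [0.515, 0.223, 0.007], 'contact_force': [0.406, -0.112, 0.845], 'width': 0.751}
{'time_s': 14.083, 'position': [0.515, 0.223, 0.007], 'contact_force': [-3.76, -1.776, 9.455], 'width': 0.519}
{'time_s': 14.542, 'position': [0.515, 0.223, 0.037], 'contact_force': [-0.001, 0.067, -2.628], 'width': 0.52}
```

View pics/r3.png

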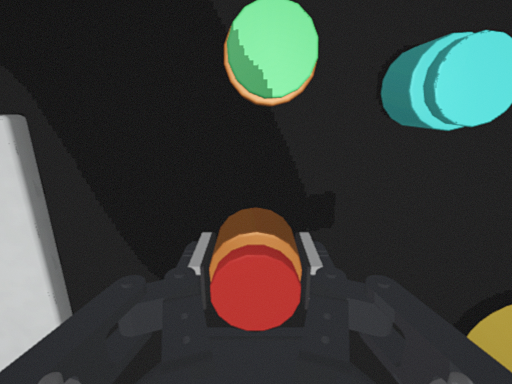

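View pics/s3.png

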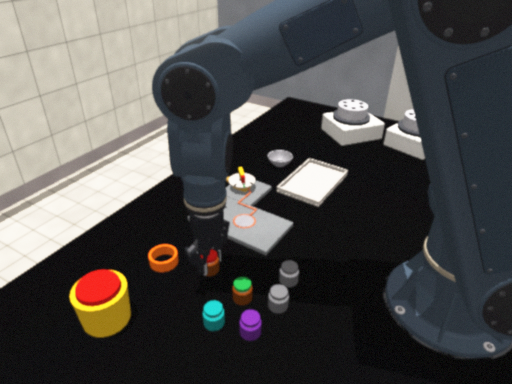

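```bash
cat >> jar.py <<'E'
def to_nest():
    move_linear([*NEST,.040],A,velocity=.15); st()
    print('contact',move_linear([*NEST,.022],A,velocity=.04,contact_N=6)); st()
E
python3 - <<'E'
from jar import *
to_nest(); snap('wrist','r4')
E
```

```text
{'time_s': 16.283, 'position': [0.555, 0.004, 0.04], 'contact_force': [-0.127, 0.693, -2.576], 'width': 0.519}
contact True
{'time_s': 16.725, 'position': [0.555, 0.003, 0.023], 'contact_force': [-3.411, 0.025, 13.13], 'width': 0.518}
```

View pics/r4.png

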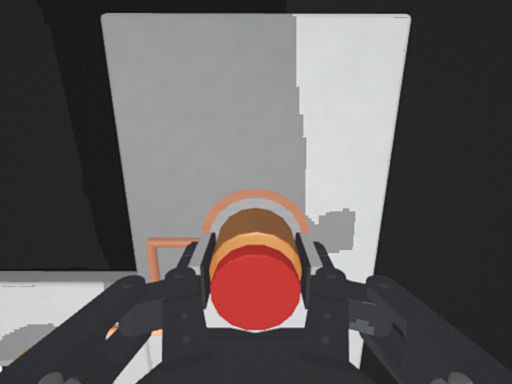

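```bash
cat >> jar.py <<'E'
def release_up():
    set_gripper(.75); x,y,z=get_state()['position']; move_linear([x,y,.075],A,velocity=.12)
    move_linear([x-.04,y,.17],A,velocity=.25)
def check_nest(fn,h0,h1,smin):
    p,d,ci=snap('wrist',fn); c,ax=ctr((p,),h0,h1,(100,60,420,340),smin=smin,vmin=80)
    C=cloud(ci,d); z=C[int(c[1]),int(c[0]),2]; P=onplane(ci,*c,z); dv=P[:2]-NEST
    hsv=cv2.cvtColor(p,cv2.COLOR_RGB2HSV).astype(int)
    m=((hsv[...,0]<=16)|(hsv[...,0]>174))&(hsv[...,1]>70)&(hsv[...,2]>90)&(d>0)&(abs(C[...,2]-.016)<.006)&(abs(np.hypot(C[...,0]-NEST[0],C[...,1]-NEST[1])-.031)<.008)
    pts=C[m][:,:2]; Af=np.c_[2*pts,np.ones(len(pts))];x=np.linalg.lstsq(Af,(pts**2).sum(1),rcond=None)[0]
    print('cap',P.round(4),'off NEST mm',(dv*1000).round(1),'ring centre here',x[:2].round(4),len(pts),'cap-ring mm',((P[:2]-x[:2])*1000).round(1))
E
python3 - <<'E'
from jar import *
release_up(); dwell(.1); check_nest('r5',174,5,170); st()
E
```

```text
cap [0.5528 0.0034 0.0636] off NEST mm [-2.   0.4] ring centre here [0.555  0.0026] 498 cap-ring mm [-2.2  0.8]
{'time_s': 18.392, 'position': [0.514, 0.003, 0.169], 'contact_force': [0.44, 0.489, 0.062], 'width': 0.753}
```

View pics/r5.png

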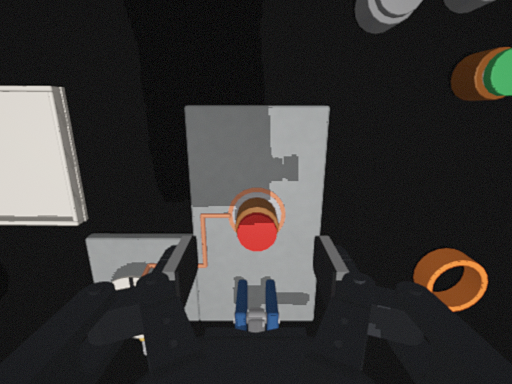

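```bash
cat > lever.py <<'E'
from meas import *
AL=Q(np.radians(-2))
def gp(th,dz=0):
    xy=HINGE+PX*(.022*np.cos(th)-.2*np.sin(th))+PYv*.05
    return [*xy,.0598+.2*np.cos(th)+.022*np.sin(th)-.019+dz]
def F(): return np.array(get_state()['contact_force'])
E
python3 - <<'E'
from lever import *
x,y,z=get_state()['position']; move_linear([x,y,.24],velocity=.3)
move_pose([.60,.06,.34],AL); set_gripper(.5)
move_pose(gp(0,.06),AL); dwell(.1); st(); snap('wrist','l1'); snap('side','l1s')
E
```

```text
{'time_s': 21.15, 'position': [0.683, 0.049, 0.302], 'contact_force': [0.023, 0.123, 0.403], 'width': 0.504}
```

View pics/l1.png

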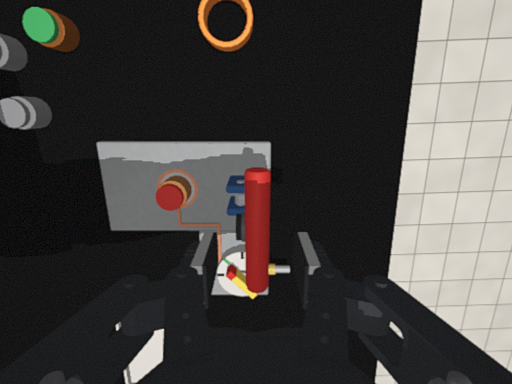

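View pics/l1s.png

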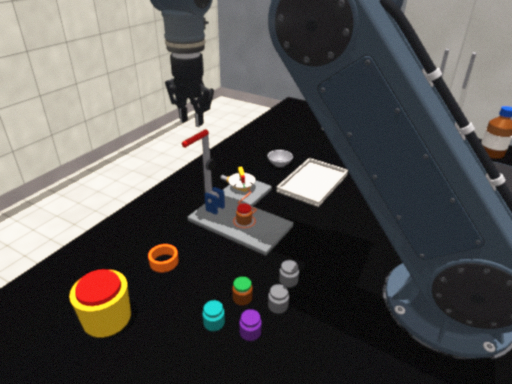

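The red bar at wrist (257,230) is centred between the jaws and parallel to the pads, so I'll press.

```bash
cat >> lever.py <<'E'
def grip():
    print('contact',move_linear(gp(0),AL,velocity=.1,contact_N=10)); st(); set_gripper(0.); st()
def down():
    for th in np.r_[np.arange(.1,1.56,.1),1.54]:
        move_linear(gp(th),AL,velocity=.12); f=F()
        if np.linalg.norm(f)>60: print('ABORT',th,f); return False
        print(round(th,2),f.round(1),round(get_state()['width'],3))
    dz=0; th=1.571
    while dz>-.016:
        move_linear(gp(th,dz),AL,velocity=.05); f=F(); print('dz',round(dz,4),f.round(1),np.round(get_state()['position'],4))
        if f[2]>38: break
        dz-=.002
    return True
def up(release=True):
    for th in np.r_[np.arange(1.5,.05,-.1),0]:
        move_linear(gp(th),AL,velocity=.12)
    st()
    if release: set_gripper(.5); st(); move_linear(gp(0,.07),AL,velocity=.15)
E
python3 - <<'E'
from lever import *
grip(); print(down()); snap('side','d1'); st()
E
```

```text
contact False
{'time_s': 22.0, 'position': [0.684, 0.049, 0.242], 'contact_force': [-0.135, 0.412, 0.276], 'width': 0.501}
{'time_s': 22.358, 'position': [0.684, 0.049, 0.242], 'contact_force': [1.855, -0.376, 6.812], 'width': 0.191}
0.1 [1.5 1.2 8.9] 0.187
0.2 [ 3.   1.  12.4] 0.187
0.3 [ 1.3  1.4 12.9] 0.186
0.4 [-1.9  0.5 13.7] 0.187
0.5 [2.2 1.  8.3] 0.19
0.6 [ 6.   2.5 -4.4] 0.188
0.7 [ 8.7  0.8 -7.6] 0.188
0.8 [ 13.6   1.2 -10. ] 0.19
0.9 [13.2  2.2 -8.7] 0.184
1.0 [12.5  2.1 -8.5] 0.194
1.1 [12.7  2.  -3.4] 0.187
1.2 [10.3  3.4 -2.4] 0.185
1.3 [8.  2.4 2.1] 0.185
1.4 [6.6 2.3 1.2] 0.19
1.5 [2.4 2.  5.4] 0.193
1.54 [3.9 2.7 2.7] 0.19
dz 0 [3.5 3.7 5.9] [0.4631 0.0565 0.0633]
dz -0.002 [0.8 3.9 8.9] [0.4628 0.0565 0.0614]
dz -0.004 [1.3 2.7 6.3] [0.4625 0.0565 0.0591]
dz -0.006 [-6.4  3.  26.3] [0.4625 0.0565 0.0579]
dz -0.008 [-17.9   1.1  56.5] [0.4625 0.0566 0.0571]
True
{'time_s': 28.683, 'position': [0.463, 0.057, 0.057], 'contact_force': [-17.666, 0.754, 55.091], 'width': 0.188}
```

View pics/d1.png

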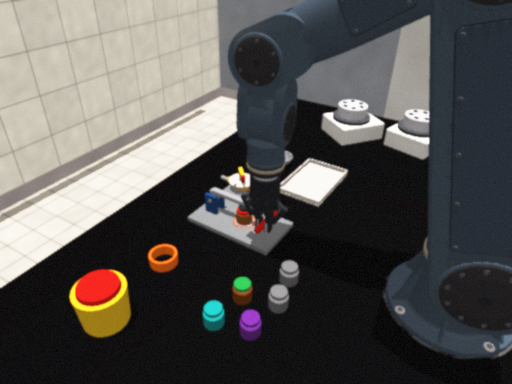

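```bash
python3 - <<'E'
from lever import *
up(); snap('wrist','l2'); snap('side','l2s'); snap('scene','l2c'); st()
a=cv2.imread('pics/l2s.png')[110:270,150:310]; b=cv2.imread('pics/l2c.png')[170:320,210:360]
cv2.imwrite('pics/l2x.png',np.hstack([cv2.resize(a,(400,400),interpolation=cv2.INTER_CUBIC),cv2.resize(b,(400,400),interpolation=cv2.INTER_CUBIC)]))
E
```

```text
{'time_s': 33.767, 'position': [0.684, 0.048, 0.241], 'contact_force': [3.059, -3.479, 1.047], 'width': 0.189}
{'time_s': 34.142, 'position': [0.683, 0.049, 0.241], 'contact_force': [0.429, 0.224, -0.416], 'width': 0.503}
{'time_s': 34.908, 'position': [0.683, 0.049, 0.31], 'contact_force': [0.123, -0.28, 0.165], 'width': 0.505}
```

View pics/l2x.png

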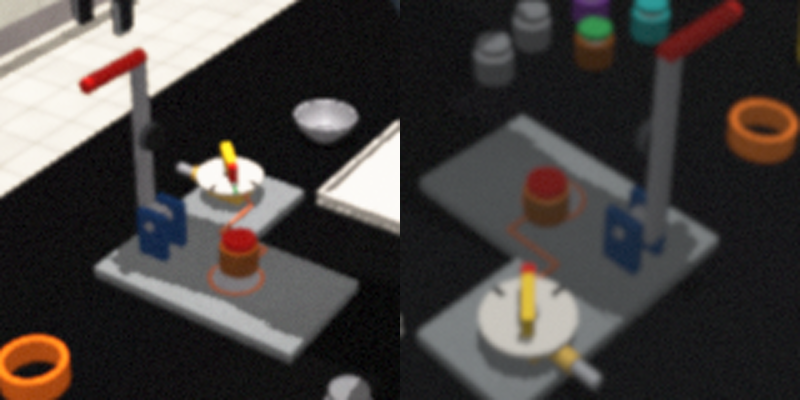

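View pics/l2.png

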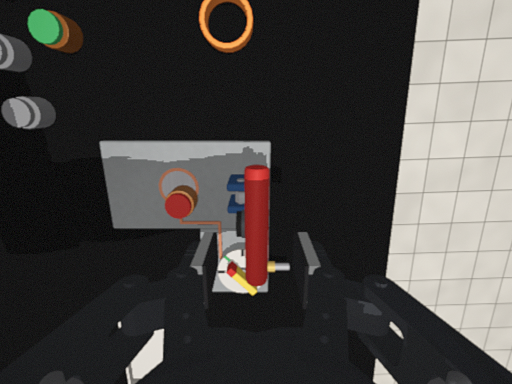

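```bash
python3 - <<'E'
from jar import *
move_linear([.62,.05,.33],velocity=.4)
move_pose([.51,-.01,.22],A); dwell(.15)
def chk(fn,h0,h1,smin):
    p,d,ci=load(fn); b=max(blobs(p,h0,h1,smin=smin,vmin=80,roi=(120,60,420,300)),key=lambda t:t[0][4])
    C=cloud(ci,d); m=cv2.erode(b[2].astype(np.uint8),np.ones((5,5))).astype(bool)&(d>0); print(b[0],'z pct',np.percentile(C[m][:,2],[5,25,50,75,95]).round(4)); 
snap('wrist','r6'); check_nest('r7',174,5,170); chk('r7',174,5,170); chk('r5',174,5,170)
a=cv2.imread('pics/d1.png')[160:270,180:310]; cv2.imwrite('pics/d1x.png',cv2.resize(a,None,fx=5,fy=5,interpolation=cv2.INTER_CUBIC))
st()
E
```

```text
cap [ 0.5597 -0.015   0.0593] off NEST mm [  4.9 -18. ] ring centre here [0.5544 0.0029] 334 cap-ring mm [  5.2 -17.9]
[236, 204, 33, 31, 801] z pct [0.0579 0.0586 0.059  0.0595 0.0601]
[237, 213, 40, 38, 1176] z pct [0.0629 0.0637 0.0641 0.0645 0.0652]
{'time_s': 37.167, 'position': [0.51, -0.01, 0.22], 'contact_force': [0.202, 0.368, -0.451], 'width': 0.502}
```

View pics/r7.png

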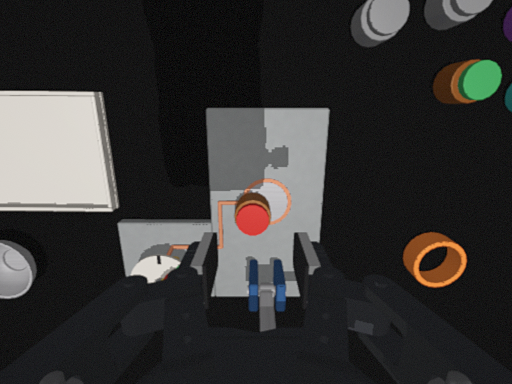

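View pics/d1x.png

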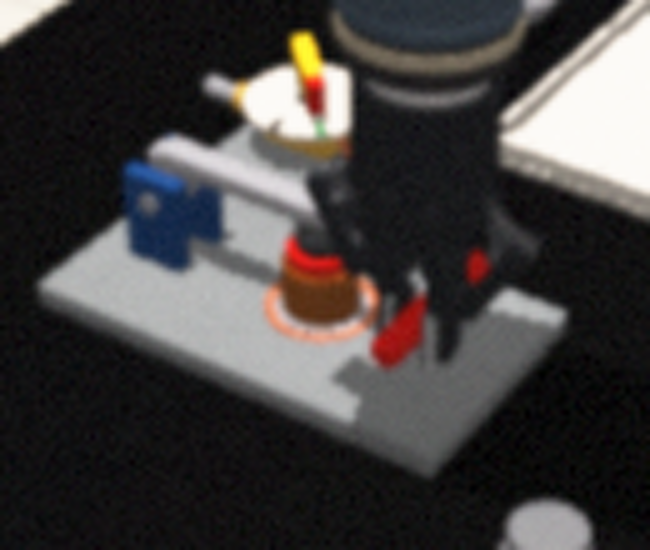

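The red cap top is now at 0.059 (it was 0.064), so the cap is seated. In d1 the jar stood in the ring, so the ~18 mm shift happened after the press. I'll pick it up from where it stands now.

```bash
cat >> jar.py <<'E'
def to_tray(xy):
    x,y,z=get_state()['position']; move_linear([x,y,z+.03],A,velocity=.1); st(); snap('wrist','carry')
    move_linear([*xy,.052],A,velocity=.15); st()
    print('contact',move_linear([*xy,.009],A,velocity=.04,contact_N=5)); st()
    set_gripper(.68); x,y,z=get_state()['position']; move_linear([x,y,.08],A,velocity=.12); move_linear([x-.03,y,.2],A,velocity=.25); dwell(.1)
E
python3 - <<'E'
from jar import *
xy=[.5595,-.015]; set_gripper(.72)
pick(xy,.022); to_tray([.479,-.258]); snap('wrist','t1'); st()
E
```

```text
contact False
{'time_s': 39.325, 'position': [0.56, -0.015, 0.023], 'contact_force': [-0.156, -0.778, -0.666], 'width': 0.72}
{'time_s': 39.633, 'position': [0.56, -0.015, 0.023], 'contact_force': [-2.875, -0.812, 8.396], 'width': 0.519}
{'time_s': 40.092, 'position': [0.56, -0.015, 0.053], 'contact_force': [0.581, 0.627, -2.522], 'width': 0.521}
{'time_s': 42.0, 'position': [0.479, -0.257, 0.052], 'contact_force': [0.331, -0.129, -1.571], 'width': 0.52}
contact True
{'time_s': 42.917, 'position': [0.479, -0.258, 0.012], 'contact_force': [-0.849, 1.043, 8.507], 'width': 0.519}
{'time_s': 44.717, 'position': [0.448, -0.257, 0.199], 'contact_force': [-0.284, 0.034, 0.32], 'width': 0.68}
```

View pics/t1.png

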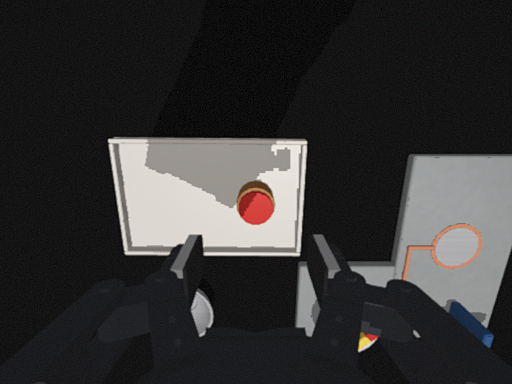

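Red cap at (256,208) stands upright inside the tray. Next is the green jar, with a fresh look first.

```bash
python3 - <<'E'
from jar import *
move_linear([.45,-.2,.22],velocity=.4); set_gripper(.75)
move_pose([.40,.233,.19],A); dwell(.1); p,d,ci=snap('wrist','g1'); c1,_=ctr((p,),50,80,(100,60,420,330),smin=90,vmin=70); ci1=ci
move_pose([.41,.20,.16],A); dwell(.1); p,d,ci=snap('wrist','g2'); c2,ax=ctr((p,),50,80,(100,60,420,330),smin=90,vmin=70)
C=cloud(ci,d); z=C[int(c2[1]),int(c2[0]),2]
print(c1,c2,ax,twoview(ci1,c1,ci,c2),onplane(ci1,*c1,.049),onplane(ci,*c2,.049),'depth z',z); st()
E
```

```text
[256.88519287 194.80935669] [289.96896362 193.04039001] (39.880393981933594, 40.57487487792969) (array([0.41408828, 0.23389569, 0.04788497]), np.float64(0.00017871152966344637)) [0.41382615 0.23390309 0.049     ] [0.41364108 0.23375589 0.049     ] depth z 0.047454615747096446
{'time_s': 47.458, 'position': [0.41, 0.2, 0.161], 'contact_force': [-0.122, 0.388, 0.353], 'width': 0.748}
```

View pics/g2.png

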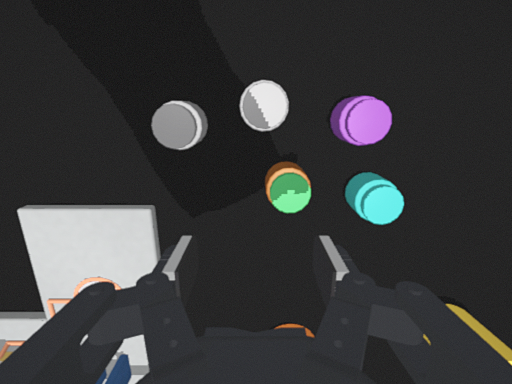

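```bash
python3 - <<'E'
from jar import *
set_gripper(.70); xy=[.4138,.2338]
pick(xy); move_linear([*xy,.037],A,velocity=.1); st(); snap('wrist','g3')
to_nest(); w=get_state()['width']; snap('wrist','g4')
if .48<w<.56: release_up(); dwell(.1); check_nest('g5',50,80,90); st()
E
```

```text
contact False
{'time_s': 49.267, 'position': [0.414, 0.234, 0.007], 'contact_force': [0.2, 0.324, -0.189], 'width': 0.704}
{'time_s': 49.558, 'position': [0.414, 0.234, 0.007], 'contact_force': [-2.665, -2.081, 11.076], 'width': 0.525}
{'time_s': 50.017, 'position': [0.414, 0.234, 0.037], 'contact_force': [0.238, 0.454, -3.299], 'width': 0.518}
{'time_s': 52.017, 'position': [0.555, 0.004, 0.04], 'contact_force': [0.076, 0.184, -1.66], 'width': 0.52}
contact True
{'time_s': 52.458, 'position': [0.555, 0.003, 0.023], 'contact_force': [-3.163, -0.206, 12.559], 'width': 0.516}
cap [0.5528 0.0033 0.0638] off NEST mm [-2.   0.3] ring centre here [0.5549 0.0027] 470 cap-ring mm [-2.1  0.6]
{'time_s': 54.125, 'position': [0.514, 0.003, 0.169], 'contact_force': [-0.221, -0.001, 0.129], 'width': 0.75}
```

View pics/g5.png

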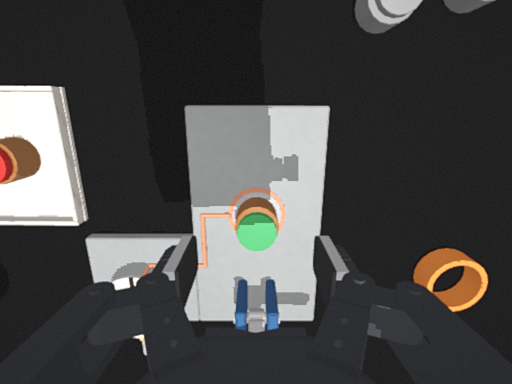

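```bash
python3 - <<'E'
from lever import *
x,y,z=get_state()['position']; move_linear([x,y,.24],velocity=.3)
move_pose([.60,.06,.34],AL); set_gripper(.5)
p,d,ci=snap('wrist','l3a'); 
try: valve(p,d,ci)
except Exception as e: print('valve?',e)
move_pose(gp(0,.06),AL); dwell(.1); st(); p,d,ci=snap('wrist','l3')
try: valve(p,d,ci)
except Exception as e: print('valve?',e)
E
```

```text
red 61 [ 0.6376 -0.1181] z 0.0744
yel 102 [ 0.6519 -0.1343] z 0.075
handle rect [ 0.649  -0.1311] [0.0137 0.0497] red dir world deg 127.53 opening (world frame) 37.53
{'time_s': 56.933, 'position': [0.683, 0.049, 0.302], 'contact_force': [0.069, 0.366, 0.797], 'width': 0.498}
red 76 [ 0.6393 -0.118 ] z 0.0748
yel 189 [ 0.6569 -0.1392] z 0.0752
handle rect [ 0.6554 -0.136 ] [0.0159 0.0631] red dir world deg 127.09 opening (world frame) 37.09
```

View pics/l3.png

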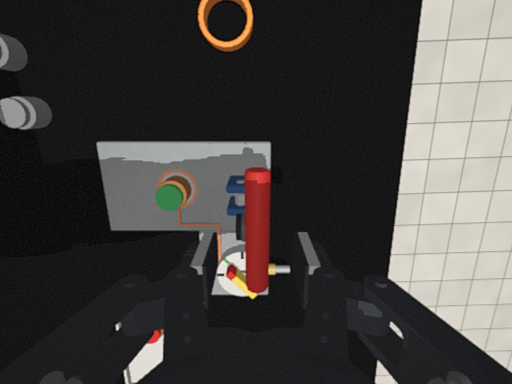

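```bash
python3 - <<'E'
from meas import *
for n in('l1','l2','l3'):
    valve(*load(n))
a=np.hstack([cv2.resize(cv2.imread(f'pics/{n}.png')[235:310,205:300],None,fx=4,fy=4,interpolation=cv2.INTER_CUBIC) for n in('l1','l3')]); cv2.imwrite('pics/vx.png',a)
E
```

```text
red 75 [ 0.6393 -0.1181] z 0.0746
yel 186 [ 0.657  -0.1393] z 0.0751
handle rect [ 0.6555 -0.136 ] [0.0157 0.063 ] red dir world deg 127.46 opening (world frame) 37.46
red 68 [ 0.6392 -0.1185] z 0.0745
yel 205 [ 0.6587 -0.1407] z 0.075
handle rect [ 0.6555 -0.1362] [0.0152 0.0619] red dir world deg 129.6 opening (world frame) 39.6
red 76 [ 0.6393 -0.118 ] z 0.0748
yel 189 [ 0.6569 -0.1392] z 0.0752
handle rect [ 0.6554 -0.136 ] [0.0159 0.0631] red dir world deg 127.09 opening (world frame) 37.09
```

View pics/vx.png

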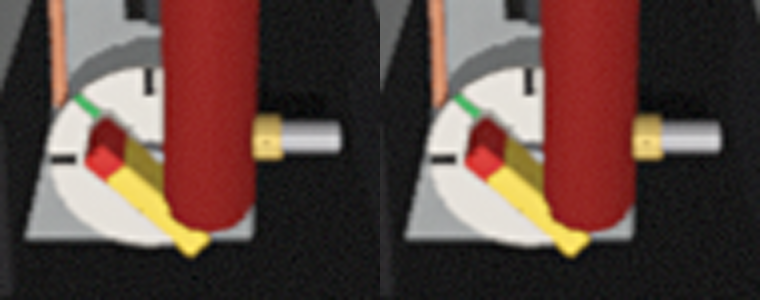

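The valve is unchanged between the two views. The lower angle reading comes from occlusion by the red bar and the visible side faces, and the handle still lines up with the green tick. Pressing the green jar.

```bash
python3 - <<'E'
from lever import *
grip(); ok=down(); dwell(.4); snap('side','d2'); st()
if ok: up(); snap('wrist','l4'); st()
E
```

```text
contact False
{'time_s': 57.733, 'position': [0.684, 0.049, 0.242], 'contact_force': [-0.02, -0.292, 0.665], 'width': 0.5}
{'time_s': 58.092, 'position': [0.684, 0.049, 0.242], 'contact_force': [1.844, -0.064, 5.909], 'width': 0.188}
0.1 [ 1.1 -0.7  8.2] 0.189
0.2 [ 3.6  0.5 13.2] 0.187
0.3 [ 1.1  0.8 13.2] 0.189
0.4 [-2.   1.3 13.4] 0.191
0.5 [2.7 1.5 8.3] 0.187
0.6 [ 6.3  2.3 -3.3] 0.19
0.7 [ 7.9  2.7 -7.5] 0.186
0.8 [13.8  2.3 -9.8] 0.187
0.9 [13.2  2.6 -9.4] 0.188
1.0 [12.7  1.2 -7.7] 0.191
1.1 [14.6  1.5 -4.4] 0.184
1.2 [10.2  2.4 -2.5] 0.187
1.3 [9.2 1.7 2.3] 0.187
1.4 [6.4 2.2 2.6] 0.187
1.5 [3.5 2.4 5.1] 0.185
1.54 [5.1 3.5 2.7] 0.188
dz 0 [1.8 3.1 5.9] [0.463  0.0565 0.0632]
dz -0.002 [0.9 3.5 9.1] [0.4628 0.0565 0.0613]
dz -0.004 [1.8 2.8 6.6] [0.4625 0.0565 0.0591]
dz -0.006 [-7.5  2.6 25.9] [0.4625 0.0565 0.0579]
dz -0.008 [-20.2   1.9  56.6] [0.4625 0.0566 0.0571]
{'time_s': 64.817, 'position': [0.462, 0.057, 0.057], 'contact_force': [-19.599, 0.92, 55.952], 'width': 0.187}
{'time_s': 69.9, 'position': [0.684, 0.048, 0.242], 'contact_force': [1.161, -2.427, 15.631], 'width': 0.192}
{'time_s': 70.275, 'position': [0.683, 0.049, 0.24], 'contact_force': [0.076, -0.075, 1.053], 'width': 0.502}
{'time_s': 70.942, 'position': [0.683, 0.049, 0.31], 'contact_force': [0.24, -2.137, -0.442], 'width': 0.504}
```

View pics/l4.png

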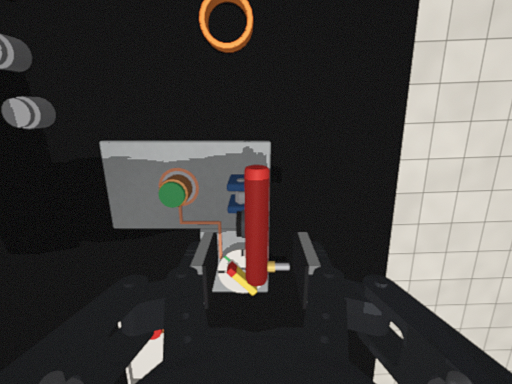

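View pics/d2.png

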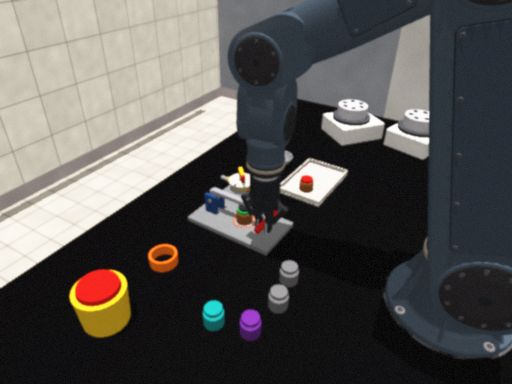

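```bash
python3 - <<'E'
from jar import *
p,d,ci=load('d2'); C=cloud(ci,d)
for q in blobs(p,172,6,smin=140,vmin=70,amin=8,roi=(225,190,310,260)): print('bar',q[0],np.median(C[q[2]],0).round(4),'zmax',C[q[2]][:,2].max().round(4))
# lever arm top: grey points along arm
for f in(.03,.05,.07):
    P=HINGE-PX*f; m=(d>0)&(np.hypot(C[...,0]-P[0],C[...,1]-P[1])<.008)&(C[...,2]>.03); print('arm at',f,np.sort(C[m][:,2])[-6:].round(4))
move_linear([.62,.05,.33],velocity=.4)
move_pose([.51,-.01,.22],A); dwell(.15)
check_nest('g7',50,80,90)
for fn in('g5','g7'):
    p,d,ci=load(fn); b=max(blobs(p,50,80,smin=90,vmin=70,roi=(120,60,420,300)),key=lambda t:t[0][4]); C=cloud(ci,d); m=cv2.erode(b[2].astype(np.uint8),np.ones((5,5))).astype(bool)&(d>0); print(fn,np.percentile(C[m][:,2],[5,50,95]).round(4))
st()
E
```

```text
bar [273, 210, 5, 7, 27] [0.4523 0.0125 0.0892] zmax 0.1418
bar [255, 219, 11, 14, 85] [0.4603 0.0803 0.0877] zmax 0.1043
arm at 0.03 [0.0886 0.0889 0.0894 0.0895 0.0897 0.0898]
arm at 0.05 [0.0896 0.0898 0.0906 0.0908 0.0911 0.0917]
arm at 0.07 [0.0885 0.0887 0.089  0.0891 0.0891 0.0901]
cap [0.5527 0.0031 0.06  ] off NEST mm [-2.1  0.1] ring centre here [0.5546 0.0027] 382 cap-ring mm [-1.9  0.4]
g5 [0.063  0.064  0.0651]
g7 [0.0579 0.059  0.0602]
{'time_s': 73.15, 'position': [0.51, -0.01, 0.22], 'contact_force': [0.136, -0.035, 0.581], 'width': 0.502}
```

The arm was level at the stop (its top face reads 0.089–0.091 all along). The green cap dropped 5 mm (0.064 → 0.059), so it is seated. Green goes to the tray next, then I'll close the valve.

```bash
python3 - <<'E'
from jar import *
set_gripper(.72)
pick([.5535,.003],.022)
x,y,z=get_state()['position']; move_linear([x,y,z+.03],A,velocity=.1); st()
E
```

```text
contact False
{'time_s': 75.3, 'position': [0.554, 0.003, 0.023], 'contact_force': [0.894, -0.406, 0.034], 'width': 0.718}
{'time_s': 75.608, 'position': [0.554, 0.003, 0.023], 'contact_force': [-1.748, 0.512, 8.358], 'width': 0.519}
{'time_s': 76.067, 'position': [0.554, 0.003, 0.053], 'contact_force': [0.605, -0.622, -2.161], 'width': 0.518}
```

```bash
python3 - <<'E'
from jar import *
move_linear([.40,-.10,.052],A,velocity=.18); move_linear([.40,-.33,.052],A,velocity=.18); move_linear([.477,-.362,.052],A,velocity=.15); st()
print('contact',move_linear([.477,-.362,.009],A,velocity=.04,contact_N=5)); st()
set_gripper(.66); x,y,z=get_state()['position']; move_linear([x,y,.08],A,velocity=.12); move_linear([x-.03,y+.05,.22],A,velocity=.25); dwell(.1)
snap('wrist','t2'); st()
E
```

```text
{'time_s': 79.383, 'position': [0.476, -0.361, 0.052], 'contact_force': [0.544, 0.563, -2.337], 'width': 0.52}
contact True
{'time_s': 80.3, 'position': [0.477, -0.362, 0.012], 'contact_force': [-2.242, 0.675, 10.012], 'width': 0.519}
{'time_s': 82.2, 'position': [0.446, -0.311, 0.218], 'contact_force': [0.697, -0.851, 0.097], 'width': 0.666}
```

View pics/t2.png

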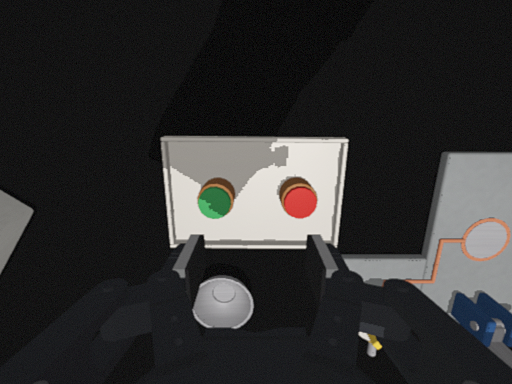

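```bash
python3 - <<'E'
from meas import *
V=np.array([.6525,-.1383])
a=np.radians(223)
print(ik([*V,.16],Q(a)), ik([*V,.055],Q(np.radians(178))))
x,y,z=get_state()['position']; move_linear([x,y,.28],velocity=.3)
set_gripper(.45)
move_pose([*V,.20],Q(a)); st(); move_linear([*V,.11],Q(a),velocity=.15); p,d,ci=snap('wrist','v1'); valve(p,d,ci)
E
```

```text
[-0.20886295  0.58839373  0.33971035  1.32211294  0.         -2.53015085] [-0.20886295  0.63508404  0.15044546  1.08615775  0.         -1.74475269]
{'time_s': 84.575, 'position': [0.652, -0.139, 0.2], 'contact_force': [0.285, 0.41, 0.825], 'width': 0.448}
red 219 [ 0.6384 -0.1234] z 0.0751
yel 1091 [ 0.66   -0.1468] z 0.0749
handle rect [ 0.6554 -0.142 ] [0.0108 0.0612] red dir world deg 132.74 opening (world frame) 42.74
```

View pics/v1.png

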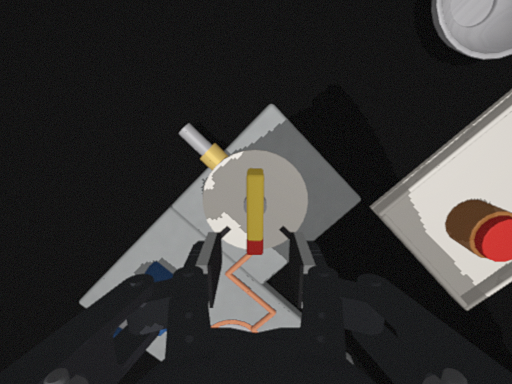

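```bash
python3 - <<'E'
from meas import *
V=np.array([.6532,-.1395])
print(move_linear([*V,.055],Q(np.radians(223)),velocity=.1,contact_N=12)); set_gripper(0.); st()
for a in (215,207,199,191,184,178.5,177.5):
    move_linear([*V,.055],Q(np.radians(a)),velocity=.05); st()
s=get_state();q=s['ee_rot'];M=R.from_quat([q[1],q[2],q[3],q[0]]).as_matrix();print(np.degrees(np.arctan2(M[1,1],M[0,1])),s['moment'])
set_gripper(.45); move_linear([*V,.12]); 
p,d,ci=snap('wrist','v2'); valve(p,d,ci); st()
E
```

```text
False
{'time_s': 86.425, 'position': [0.654, -0.139, 0.056], 'contact_force': [0.621, 1.848, 6.843], 'width': 0.126}
{'time_s': 86.717, 'position': [0.654, -0.139, 0.056], 'contact_force': [2.155, 3.34, 5.411], 'width': 0.132}
{'time_s': 87.008, 'position': [0.654, -0.139, 0.056], 'contact_force': [4.454, 5.286, 5.531], 'width': 0.124}
{'time_s': 87.3, 'position': [0.655, -0.139, 0.056], 'contact_force': [4.556, 4.95, 2.759], 'width': 0.123}
{'time_s': 87.592, 'position': [0.655, -0.139, 0.056], 'contact_force': [7.245, 5.258, 2.368], 'width': 0.126}
{'time_s': 87.867, 'position': [0.655, -0.139, 0.056], 'contact_force': [9.954, 7.042, 2.447], 'width': 0.125}
{'time_s': 88.117, 'position': [0.655, -0.139, 0.056], 'contact_force': [10.044, 5.962, 1.075], 'width': 0.124}
{'time_s': 88.367, 'position': [0.655, -0.139, 0.056], 'contact_force': [10.745, 6.318, 0.194], 'width': 0.125}
177.55015630474674 [ 1.16852489 -1.94957975  0.11235133]
red 196 [ 0.655 -0.117] z 0.0751
yel 1018 [ 0.6537 -0.1492] z 0.0749
handle rect [ 0.6541 -0.1422] [0.0608 0.0107] red dir world deg 87.85 opening (world frame) -2.15
{'time_s': 89.383, 'position': [0.653, -0.139, 0.119], 'contact_force': [0.189, -0.494, 0.308], 'width': 0.447}
```

View pics/v2.png

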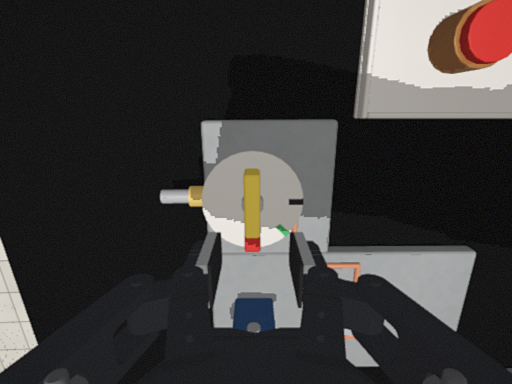

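```bash
python3 - <<'E'
from jar import *
move_linear([.6,-.14,.26],velocity=.25); move_pose([.33,-.12,.32],A); dwell(.3)
p,d,ci=snap('wrist','f1'); snap('scene','f2'); snap('side','f3')
p,d,ci=load('f1'); C=cloud(ci,d)
for n,h0,h1,sm in(('red',172,6,150),('green',50,80,90)):
    for q in blobs(p,h0,h1,smin=sm,vmin=60,amin=60): 
        m=cv2.erode(q[2].astype(np.uint8),np.ones((3,3))).astype(bool)&(d>0); print(n,q[0],np.median(C[m],0).round(4))
S0=load('side0');S1=load('f3')
for n,h0,h1 in(('orange',5,15),('yellow',20,32)):
    for X in(S0,S1): print(n,[q[1].round(1).tolist() for q in blobs(X[0],h0,h1,150,120,amin=100)])
p,d,ci=load('f3');C=cloud(ci,d)
for q in blobs(p,172,6,smin=150,vmin=100,amin=60): print('red side',q[1].round(1),np.median(C[q[2]&(d>0)],0).round(3))
cv2.imwrite('pics/f.png',np.hstack([cv2.imread('pics/f2.png')[60:384,60:440],cv2.imread('pics/f3.png')[60:384,30:410]]))
st()
E
```

```text
red [166, 240, 24, 21, 392] [ 0.4776 -0.2557  0.048 ]
green [104, 240, 24, 22, 404] [ 0.4744 -0.3591  0.0481]
orange [[501.5, 123.1], [162.9, 257.2]]
orange [[162.9, 257.2]]
yellow [[104.1, 311.7]]
yellow [[104.1, 311.6]]
red side [194.7 137.7] [0.678 0.046 0.265]
red side [306.4 179.1] [ 0.479 -0.247  0.048]
red side [ 97.2 286.8] [0.633 0.443 0.104]
{'time_s': 91.883, 'position': [0.33, -0.12, 0.32], 'contact_force': [-0.789, -0.131, 0.186], 'width': 0.445}
```

View pics/f.png

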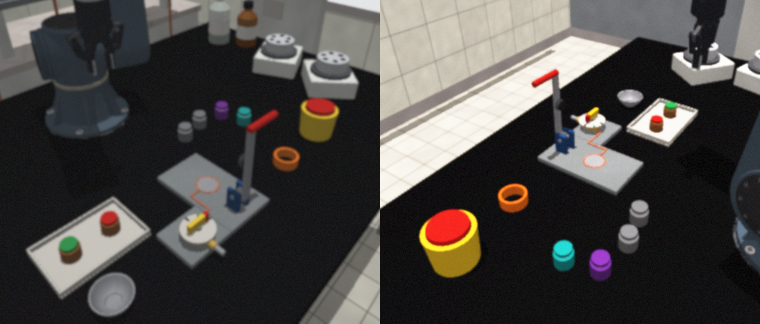

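View pics/f1.png

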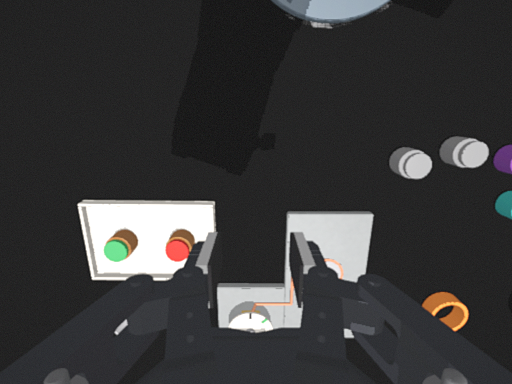

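The final views show both jars upright in the tray, with cap tops at about 0.048. The lever bar sits at the same pixel as at the start, the valve is closed, and the ring and pail are unmoved. The arm is clear of everything, so I'm handing in.

```bash
python3 - <<'E'
from cell import *
print(finish_job())
E
```

```text
the job is handed in; nothing more can be done
None
```

The job is handed in at about 92 s of the 210 s allowed. Only the red and green jars were present; both are capped and standing upright in the white tray. The system gave no verdict.

**What I did**
- I turned the valve from about 75° to 45°, in line with the green tick.
- I pressed the red jar and then the green jar on the nest, gripping the lever bar down to its stop and following it back up.
- I put both jars in the tray and closed the valve.

**Last checks**
- **Caps:** both dropped 5 mm on the press (top 0.064 → 0.059 m), and they read 0.048 m in the tray.
- **Lever:** the bar is at the same pixel as at the start. During the green press the arm was level at the stop.
- **Valve:** the handle points to 87.85° in the world frame, against 88° for closed.
- **Bystanders:** the orange ring and pail have not moved. I checked the bowl only by eye, and it looks in place.

**What disagreed or went off plan**
- **Red jar shift:** it was about 18 mm off the nest after its press. Its cap was already seated, so I picked it up from where it stood.
- **Valve before the second press:** one reading gave about 39°. I put this down to the lever bar partly hiding the handle, because an enlarged view showed it unchanged and a clear view later read about 45°.
- **Lever grip:** the bar slipped a few millimetres in the pads, so I pushed to about 56 N on the fingers to reach the stop.

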